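# Check the next specimen slide on the tilted inspection stand

## Task

Put the stray small specimen slide away flat in the middle of the gap between the two like it on the low drying rack, square with them in a neat row and without shoving them. Then take the long slide by its rib, tilt it to match the sloping face of the inspection stand, and press it flush and centred on that face, long side along the slope, gently, so that the spring-backed face gives a few millimetres but is not pushed to its stop. Finish while still gripping the long slide and pressing it there; do not let go.

Things in the scene. Friction and masses are not known exactly. Their poses are not given: they have to be found in the camera images.
- stray_mid (a point): Stray small specimen slide, loose on the worktop: metal plate 40 x 40 mm, 6 mm thick, with an upright white finger rib on top (30 mm long along x, 12 mm thick along y, standing from the plate to 37 mm above the underside), 0.1 kg; take it across the rib. The point is the slide's centre, 18.5 mm above its underside. x along the rib, y across the rib, z up out of the plate; a half turn about z makes no difference.
- row_left_mid (a point): Small slide, the same as the stray one, that stands at the left (+y) place of the drying rack, loose; same point and axes.
- row_right_mid (a point): Small slide, the same as the stray one, that stands at the right (-y) place of the drying rack, loose; same point and axes.
- rack_gap (a point): Low metal drying rack, fixed: a shelf board 84 mm (x) by 178 mm (y), its top 40 mm above the worktop, with a fence 13 mm high along its back (+x) and lips 11 mm high at its ends. It has three places in a row along y, 56 mm apart; the middle one is empty. The point is the centre of the empty place, on the board's top. x towards the back fence, y along the row, z up. The slides in the row have their ribs along x.
- long_slide_mid (a point): Long specimen slide, the one to be checked, loose on the worktop: metal plate 70 mm (x) by 40 mm (y), 6 mm thick, with an upright white finger rib (36 mm long along x, 12 mm thick along y, from the plate to 37 mm above the underside), 0.1 kg. The point is the slide's centre, 18.5 mm above its underside. x along rib and plate, y across, z up out of the plate; a half turn about z makes no difference.
- face_mid (a point): Centre of the sloping flat face of the inspection stand, on its surface (about 0.1 m above the worktop). The face is a metal plate 86 mm (along the slope, x) by 62 mm (y). x points up the slope, y level along it, z outward, square to the face; the face leans towards the robot by 0.3 to 0.62 rad from level, a different angle each time, clamped so that it does not turn. It is spring-backed: it yields straight back (-z) under about 3 N plus 0.8 N per mm, to a stop at 12 mm.
- face (a joint): How far the sloping face is pushed back against its springs, in m: 0 free, 0.012 at the stop.
Not all that is in view belongs to the job. What is shaped like the part that bears long_slide_mid but pink or yellow is not meant.

How it is judged (in metres and radians):
On the way, in this order (a step that is already met when the one before it is completed fails the run):
1. the stray small slide lies released in the gap of the row, square with the others (x of stray_mid in the frame of rack_gap between -0.012 and 0.012 m and y of stray_mid in the frame of rack_gap between -0.012 and 0.012 m and z of stray_mid in the frame of rack_gap between 0.0145 and 0.0225 m and angle between the x axis of stray_mid and the x axis of rack_gap, either way round below 0.14 rad and angle between stray_mid's own z axis and vertical below 0.06 rad and contact force between stray and the fingers below 0.05 N and distance of each of row_left_mid, row_right_mid from where it was at the start of the episode below 0.01 m), for 0.2 s.
2. the long slide is lifted off the worktop in the gripper (height (world z) of long_slide_mid above 0.05 m and contact force between long_slide and the fingers above 1 N), for 0.1 s.
At the end, for the whole second after the job is handed in: Stray slide released flat on the rack, 12 mm from mid-gap, 0.14 rad square; neighbours moved under 10 mm. Long slide gripped and still, 12 mm from the face's centre, within 0.14 rad of the slope line, flush to 0.04 rad, pressing 3 to 20 N, face pushed back 1.5 to 11 mm (all of step 1 and x of long_slide_mid in the frame of face_mid between -0.012 and 0.012 m and y of long_slide_mid in the frame of face_mid between -0.012 and 0.012 m and z of long_slide_mid in the frame of face_mid between 0.016 and 0.021 m and angle between the z axis of long_slide_mid and the z axis of face_mid, either way round below 0.04 rad and angle between the x axis of long_slide_mid and the x axis of face_mid, either way round below 0.14 rad and contact force between long_slide and face between 3 and 20 N and value of joint face between 0.0015 and 0.011 m and contact force between long_slide and the fingers above 2 N and linear speed of long_slide below 0.01 m/s); the arm keeps its last pose, push and grip.
It fails at once if the long slide is rammed against the face with more than 30 N (contact force between long_slide and face above 30 N).
It also fails if it takes over 48 s, if anything falls off the work surface, if the arm or the gripper's body presses on something with over 40 N, if the wrist force passes 120 N, or if a joint passes its speed limit or range.

## Robot

A 6-joint arm with a two-finger parallel gripper is mounted at the origin on a cart in front of the work surface, level with it; the furniture and walls round the work are solid. World frame = base frame: x ahead of the robot, y to its left, z up, the work surface at z = 0. Lengths are in mm, angles in degrees, forces in N, time in s.
With the tool pointing down it reaches from about 300 to 850 mm from the base axis. Payload 4.2 kg.
Tool frame: the origin (TCP) lies on the centre line of the jaws, within the pads' length; the fingertips stand 14 mm ahead of it and the grasp point (between the pads) lies 5 mm behind it (env.finger_overhang is the z of the fingertips in the tool frame, in mm); z points along the fingers, y is the line along which they close (so a half turn about z gives the same grasp; the last joint's range is limited). The gripper opens to 91 mm and grips with 3 to 60 N. Pads are 32 mm wide; open, the fingers measure 118 mm over their backs; the gripper's body (76 mm by 178 mm) begins 60 mm behind the grasp point.
Start: joints at [-69.041, 18.312, 89.639, -0, 72.044, -1.146], TCP at [216.378, -532.753, 200.676] pointing down, gripper open.
Joint ranges: [-177.97, 177.97], [-48.28, 115.42], [12.27, 149.76], [-77.06, 257.06], [2.81, 150.46], [-146.56, 146.56]. Speed limits (degrees/s): [147.25, 147.25, 180, 180, 180, 180].

## Interface

Orientations are given as [roll, pitch, yaw] about the fixed x, y, z axes, in that order (R = Rz(yaw) Ry(pitch) Rx(roll)).
In Python, from workcell import sensors, viewer, env gives the robot as it stands. The module is installed in compiled form; this text tells all that it offers.
- The arm moves only by the tool step_arm, never from a script. Its argument "plan" is one flat list of numbers, 6 for each row, row after row: the shift along the tool's x, y, z in cm, then the turn, a rotation vector about the tool's x, y, z in rad. In form: [x, y, z, wx, wy, wz, x, y, z, wx, wy, wz, ...]. A call has 1 to 5 rows; each row shifts and turns the commanded pose from where the row before left it, along the tool's axes as they then stand; what a row does not reach is not made up. A row lasts 1/12 s, in which the tool goes at most 41.7 mm and 7.16 degrees, less where a joint would pass 70% of its speed; a pose out of reach is approached as far as the arm can. A call is refused whole if a number of a shift passes 4.17 or a number of a turn 0.125, either way. A call with a gripper value outside its range is refused whole. "hand" is the finger opening in cm, from 0 to 9.12, set as the call begins (left out, the last holds). The fingers move at their own pace and stop on an object; "newtons" is the grip in N (left out, the last holds). Time passes only in rows, so rows that do not move let the fingers close. It gives the time, the measured TCP pose, the force, the opening and the grip force at its end, in the units of the state.
- sensors.state(): the state, without advancing time (a new reading comes with each control period).
- viewer.grab_frame(name): name is "scene" or "top"; returns a dict with "img" (400x640x3 uint8, red, green, blue), "fx", "fy", "cx", "cy" (pixels), "position" and "attitude" of the camera in the world. Camera axes: x right, y down, z forward; pixel columns grow to the right and rows downward; lengths in mm; the calibration is good to about 2 mm. A picture is of the moment at which its call begins. There is no depth.
- env.job_done(): hands the job in; it is judged then, once.
Trained networks look in a picture, given as the dict that the camera call returned (one of the last four; its "shot" number tells which), for a name from the list of things; names that differ only in an ending like _2 or _b are one class to them, and where a whole thing is asked for, a point or a joint stands for the part that bears it (a point fixed in the world has none). Each returns a list of dicts, best first, with "score" (0 to 1); they miss things now and then, are a little off and sometimes report something else, mostly with a low value. They report only what shows in the picture. A call takes as long as a camera call. They do not tell look-alikes from the thing itself.
- viewer.boxes_of(name, picture): "location" ([column, row] in pixels, amid what is visible of it).
- viewer.pinpoint(name, picture): "location" ([column, row] in pixels: a listed point, or the origin of a listed thing).
The state is a dict: "time_s": time; "qpos": joint angles; "qvel": joint speeds; "effort": joint torques, N m; "ee_pos": TCP position; "ee_rot": TCP orientation; "force": force on the tool from outside, world axes, zero at the start; "torque": the same for the moment, N m; "gripper_width": finger opening in mm; "gripper_force": force on a finger pad.
Only numpy, scipy, OpenCV 4.12 (cv2) and the standard library are available. Lean on these libraries where they do the work, as an engineer would, in place of code of your own. Each camera call takes 0.05 s, during which the arm holds its last target. There are 200 camera calls.

## Working session

There is one attempt and no reset: what is moved stays moved. The work goes in short steps, Python scripts to look and compute and a tool call to move; the robot and the scene stay as the last step left them, time stands still between calls to the robot, and variables do not carry over. Pictures are saved under pics/ and viewed, at most 10 in all, crops included, and the job is handed in when it is done.

Besides the shell and the picture viewer there is one more tool, called after "Call:" as name(argument=value, ...) on one line, values as JSON. step_arm: Moves the arm, as the interface text tells. Its arguments: {"type":"object","properties":{"plan":{"type":"array","items":{"type":"number"}},"hand":{"type":"number"},"newtons":{"type":"number"}},"required":["plan"]}

```bash
mkdir -p pics; cat > h.py <<'E'
import numpy as np,cv2
from scipy.spatial.transform import Rotation as R
from workcell import sensors,viewer,env
def cam(p):
    return np.array(p["position"],float),p["attitude"]
E
python3 - <<'E'
from h import *
s=sensors.state();print({k:s[k] for k in("time_s","ee_pos","ee_rot","gripper_width")},env.finger_overhang)
for n in("scene","top"):
    p=viewer.grab_frame(n);cv2.imwrite(f"pics/{n}0.png",p["img"][:,:,::-1])
    print(n,{k:p[k] for k in p if k!="img"})
    for o in("stray_mid","row_left_mid","row_right_mid","rack_gap","long_slide_mid","face_mid"):
        print(o,[(np.round(d["location"],1).tolist(),round(d["score"],2)) for d in viewer.pinpoint(o,p)][:5])
E
```

```text
{'time_s': 0.0, 'ee_pos': array([ 216.17992201, -532.25101339,  199.84125993]), 'ee_rot': array([-1.79900859e+02, -1.57013537e-03,  2.21044954e+01]), 'gripper_width': 91.09530767230892} 14.0
scene {'fx': 479.46009914270405, 'fy': 479.46009914270405, 'cx': 325.2595650266971, 'cy': 199.6948642244267, 'position': array([-123.65883662, -898.61520184,  748.5513648 ]), 'attitude': array([-124.57766707,   -1.06543567,  -38.72330844]), 'shot': 1}
stray_mid [([297.3, 209.5], 0.58)]
row_left_mid [([398.4, 239.6], 0.69)]
row_right_mid []
rack_gap [([417.8, 261.9], 0.81)]
long_slide_mid [([227.1, 201.9], 0.6), ([290.1, 250.7], 0.42)]
face_mid []
top {'fx': 401.32604881132454, 'fy': 401.32604881132454, 'cx': 316.498051212586, 'cy': 205.57986155251686, 'position': array([ 291.59526299, -209.88293058, 1052.56847096]), 'attitude': array([-168.78556611,    1.72751236,  -90.05836776]), 'shot': 2}
stray_mid [([269.9, 210.6], 0.64)]
row_left_mid [([387.4, 184.6], 0.7)]
row_right_mid [([431.2, 184.4], 0.62)]
rack_gap [([403.6, 183.3], 0.91), ([387.0, 183.8], 0.24)]
long_slide_mid [([219.5, 264.1], 0.86), ([325.2, 262.9], 0.69), ([307.0, 220.5], 0.66)]
face_mid [([290.6, 162.7], 0.79), ([311.5, 224.2], 0.65)]
```

View pics/scene0.png

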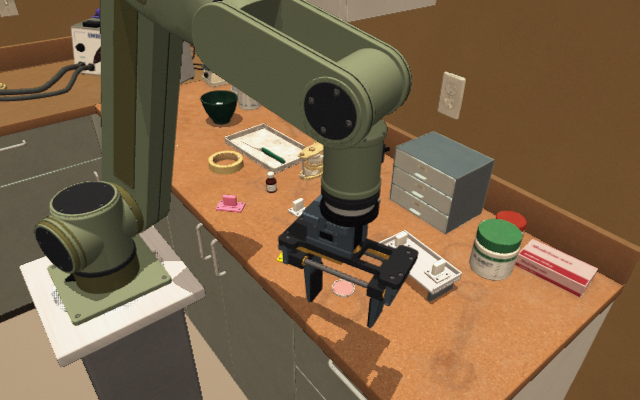

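View pics/top0.png

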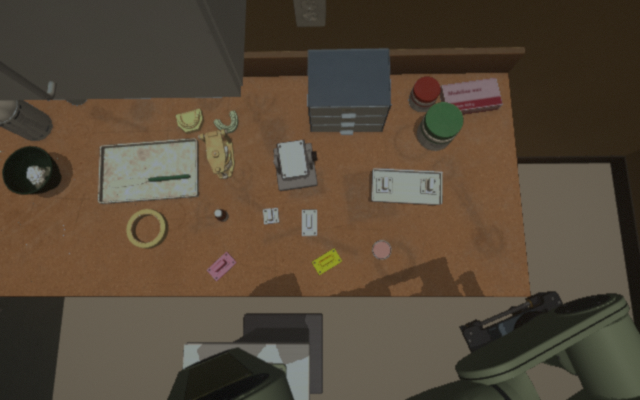

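```bash
cat >> h.py <<'E'
def rot(p): return R.from_euler("xyz",p["attitude"],degrees=True).as_matrix()
def proj(p,X):
    c=(np.atleast_2d(X)-p["position"])@rot(p)
    return np.c_[p["fx"]*c[:,0]/c[:,2]+p["cx"],p["fy"]*c[:,1]/c[:,2]+p["cy"]]
def ray(p,uv):
    d=rot(p)@np.array([(uv[0]-p["cx"])/p["fx"],(uv[1]-p["cy"])/p["fy"],1]);return np.array(p["position"]),d
def atz(p,uv,z):
    o,d=ray(p,uv);return o+d*(z-o[2])/d[2]
def crop(p,x,y,w,h,k,name,pts=()):
    i=p["img"][y:y+h,x:x+w,::-1];i=np.clip(255*(i/255.)**.7,0,255).astype(np.uint8)
    i=cv2.resize(i,None,fx=k,fy=k,interpolation=cv2.INTER_CUBIC)
    for q in pts: cv2.circle(i,(int((q[0]+.5-x)*k),int((q[1]+.5-y)*k)),2,(0,0,255),-1)
    cv2.imwrite("pics/"+name,i)
E
python3 - <<'E'
from h import *
p=viewer.grab_frame("top")
crop(p,250,135,200,110,4,"top_crop.png")
print("tcp",proj(p,sensors.state()["ee_pos"]))
for n,uv,z in(("stray",(269.9,210.6),18.5),("strayB",(271,215),6),("left",(387.4,184.6),58.5),("right",(431.2,184.4),58.5),("gap",(403.6,183.3),40),("long",(307,220.5),18.5),("face",(290.6,162.7),100)):
    print(n,atz(p,uv,z).round(1))
# whitish segments
g=p["img"].astype(int);m=((g.min(2)>110)&(g.max(2)-g.min(2)<45)).astype(np.uint8)
n,l,s,c=cv2.connectedComponentsWithStats(m)
for i in range(1,n):
    if s[i,4]>30 and 250<c[i,0]<450 and 130<c[i,1]<240:
        r=cv2.minAreaRect(np.argwhere(l==i)[:,::-1].astype(np.float32));print(c[i].round(1),s[i],np.round(cv2.boxPoints(r),1).tolist())
E
```

```text
tcp [[488.92800134 322.9249589 ]]
stray [484.1 -56.2  18.5]
strayB [474.6 -57.6   6. ]
left [ 541.8 -360.2   58.5]
right [ 541.4 -470.5   58.5]
gap [ 549.6 -404.8   40. ]
long [ 457.2 -154.1   18.5]
face [ 589.4 -117.2  100. ]
[292.3 158.4] [278 140  29  37 816] [[277.6000061035156, 143.39999389648438], [301.79998779296875, 139.6999969482422], [306.8999938964844, 173.8000030517578], [282.70001220703125, 177.39999389648438]]
[405.3 187.1] [ 372  171   68   33 1862] [[371.5, 200.3000030517578], [373.0, 170.5], [440.0, 173.8000030517578], [438.5, 203.60000610351562]]
[440.9 185.6] [439 172   3  30  32] [[439.0, 172.0], [441.0, 171.89999389648438], [443.0, 200.89999389648438], [441.0, 201.0]]
[270.3 215.7] [263 208  16  16 176] [[262.5, 209.3000030517578], [276.8999938964844, 207.6999969482422], [278.3999938964844, 221.6999969482422], [264.0, 223.3000030517578]]
[308.9 222.3] [302 210  15  26 365] [[302.0, 210.0], [316.0, 210.0], [316.0, 235.0], [302.0, 235.0]]
```

View pics/top_crop.png

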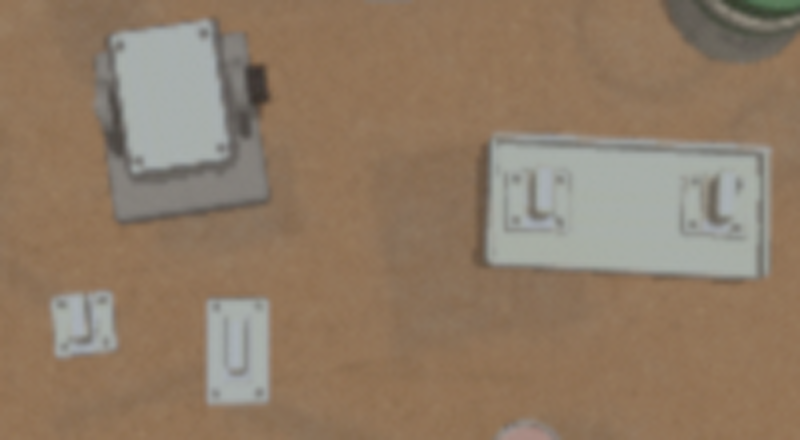

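```bash
cat >> h.py <<'E'
from scipy.optimize import least_squares
def fit(p,uv,a,b,z,x0):
    c=np.array([[1,1],[1,-1],[-1,-1],[-1,1]])*[a/2,b/2]  # TL,TR,BR,BL in top picture
    def f(q):
        k,s=np.cos(q[2]),np.sin(q[2]);P=np.c_[q[0]+k*c[:,0]-s*c[:,1],q[1]+s*c[:,0]+k*c[:,1],np.full(4,z)]
        return (proj(p,P)-uv).ravel()
    r=least_squares(f,x0);return r.x[:2].round(1),np.degrees(r.x[2]).round(2),np.abs(r.fun).max().round(2)
E
python3 - <<'E'
from h import *
p=viewer.grab_frame("top")
C=lambda l:np.array(l,float)/4+[250-.4,135-.4]
print("stray",fit(p,C([(53,298),(111,293),(116,349),(58,356)]),40,40,6,[475,-57,0]))
print("long",fit(p,C([(207,299),(268,299),(268,404),(207,403)]),70,40,6,[450,-150,0]))
print("left",fit(p,C([(505,172),(572,172),(570,233),(504,232)]),40,40,46,[540,-360,0]))
print("right",fit(p,C([(684,176),(747,178),(744,239),(681,234)]),40,40,46,[540,-470,0]))
print("rack front/back pts",[atz(p,q,z).round(1).tolist() for q,z in zip(C([(487,265),(768,277),(492,134),(770,147)]),(51,51,53,53))])
# face: pose with tilt, corners order up-left, up-right, low-right, low-left
uv=C([(108,33),(213,19),(233,160),(130,175)])
c=np.array([[43,31,0],[43,-31,0],[-43,-31,0],[-43,31,0]])
def f(q):
    M=R.from_euler("zy",[q[3],-q[4]]).as_matrix();return (proj(p,q[:3]+c@M.T)-uv).ravel()
for t in(.3,.45,.6):
    r=least_squares(lambda q:np.r_[f(q[:5]),50*(q[4]-t),(q[2]-100)/20],[590,-117,100,0,t]);print("face",r.x.round(3),np.abs(r.fun).max().round(2))
E
```

```text
stray (array([473. , -56.9]), np.float64(5.91), np.float64(0.44))
long (array([ 454.3, -158.6]), np.float64(-0.08), np.float64(0.2))
left (array([ 543.7, -353.5]), np.float64(-2.17), np.float64(0.74))
right (array([ 539.7, -465.7]), np.float64(-4.91), np.float64(0.46))
rack front/back pts [[501.6, -319.3, 51.0], [492.5, -495.7, 51.0], [587.3, -324.7, 53.0], [576.9, -501.6, 53.0]]
face [ 5.94387e+02 -1.22863e+02  1.14963e+02  1.31000e-01  3.00000e-01] 0.75
face [ 5.93354e+02 -1.23110e+02  1.17288e+02  1.22000e-01  4.49000e-01] 0.86
face [ 5.90449e+02 -1.23910e+02  1.25537e+02  1.12000e-01  5.95000e-01] 1.28
```

```bash
cat >> h.py <<'E'
def twist(tgt,rpy,N):
    s=sensors.state();R0=R.from_euler("xyz",s["ee_rot"],degrees=True);R1=R.from_euler("xyz",rpy,degrees=True)
    w=(R0.inv()*R1).as_rotvec()/N;d=R.from_rotvec(w).as_matrix();S=sum(np.linalg.matrix_power(d,i) for i in range(N))
    t=np.linalg.solve(S,R0.inv().apply(np.array(tgt)-s["ee_pos"]))/10
    print(s["time_s"],s["ee_pos"].round(1),s["ee_rot"].round(2),"N",N,"row",t.round(3).tolist(),w.round(4).tolist())
E
python3 -c "
from h import *
twist([473,-57,110],[180,0,5.9],15)"
```

```text
0.8 [ 216.4 -532.8  200.7] [179.99   0.    22.1 ] N 15 row [2.461, -2.649, 0.604] [0.0, -0.0, 0.0189]
```

Call:
step_arm(plan=[2.461, -2.649, 0.604, 0, 0, 0.0189, 2.461, -2.649, 0.604, 0, 0, 0.0189, 2.461, -2.649, 0.604, 0, 0, 0.0189, 2.461, -2.649, 0.604, 0, 0, 0.0189, 2.461, -2.649, 0.604, 0, 0, 0.0189], hand=5, newtons=15)

```text
time_s: 1.22
ee_pos: [287.0, -364.8, 170.3]
ee_rot: [180.0, -0.0, 16.6]
force: [0.3, 0.8, -0.2]
gripper_width: 60.8
gripper_force: 0.0
```

Call:
step_arm(plan=[2.461, -2.649, 0.604, 0, 0, 0.0189, 2.461, -2.649, 0.604, 0, 0, 0.0189, 2.461, -2.649, 0.604, 0, 0, 0.0189, 2.461, -2.649, 0.604, 0, 0, 0.0189, 2.461, -2.649, 0.604, 0, 0, 0.0189])

```text
time_s: 1.63
ee_pos: [373.2, -205.7, 140.3]
ee_rot: [180.0, -0.0, 11.2]
force: [0.3, -0.5, -0.4]
gripper_width: 49.8
gripper_force: 0.0
```

Call:
step_arm(plan=[2.461, -2.649, 0.604, 0, 0, 0.0189, 2.461, -2.649, 0.604, 0, 0, 0.0189, 2.461, -2.649, 0.604, 0, 0, 0.0189, 2.461, -2.649, 0.604, 0, 0, 0.0189, 2.461, -2.649, 0.604, 0, 0, 0.0189])

```text
time_s: 2.05
ee_pos: [474.0, -55.3, 110.0]
ee_rot: [180.0, -0.0, 5.8]
force: [-0.5, -0.5, 0.8]
gripper_width: 50.1
gripper_force: 0.0
```

```bash
python3 - <<'E'
from h import *
p=viewer.grab_frame("scene");cv2.imwrite("pics/scene1.png",p["img"][:,:,::-1])
crop(p,200,140,270,200,3,"scene1c.png")
for o in("stray_mid","row_left_mid","row_right_mid","rack_gap","long_slide_mid","face_mid"):
    print(o,[(np.round(d["location"],1).tolist(),round(d["score"],2)) for d in viewer.pinpoint(o,p)][:5])
for X in([473,-57,18.5],[543.7,-353.5,58.5],[539.7,-465.7,58.5],[541,-410,40],[454.3,-158.6,18.5],[593,-123,117]):print(proj(p,X).round(1))
twist([473,-57,24],[180,0,5.9],5)
E
```

```text
stray_mid [([300.1, 208.8], 0.72)]
row_left_mid [([400.5, 241.8], 0.62)]
row_right_mid [([435.2, 267.0], 0.61)]
rack_gap [([416.5, 260.6], 0.86)]
long_slide_mid [([229.1, 203.9], 0.92), ([292.8, 249.9], 0.78), ([317.0, 228.2], 0.68)]
face_mid [([351.5, 174.3], 0.78), ([296.7, 208.2], 0.49)]
[[296.9 205.6]]
[[398.8 240.5]]
[[435.8 268.1]]
[[415.5 260.4]]
[[314.9 227.1]]
[[349.6 169.7]]
2.4 [472.6 -58.1 110.3] [1.7998e+02 1.0000e-02 5.7900e+00] N 5 row [0.01, -0.021, 1.725] [0.0001, 0.0, -0.0004]
```

View pics/scene1c.png

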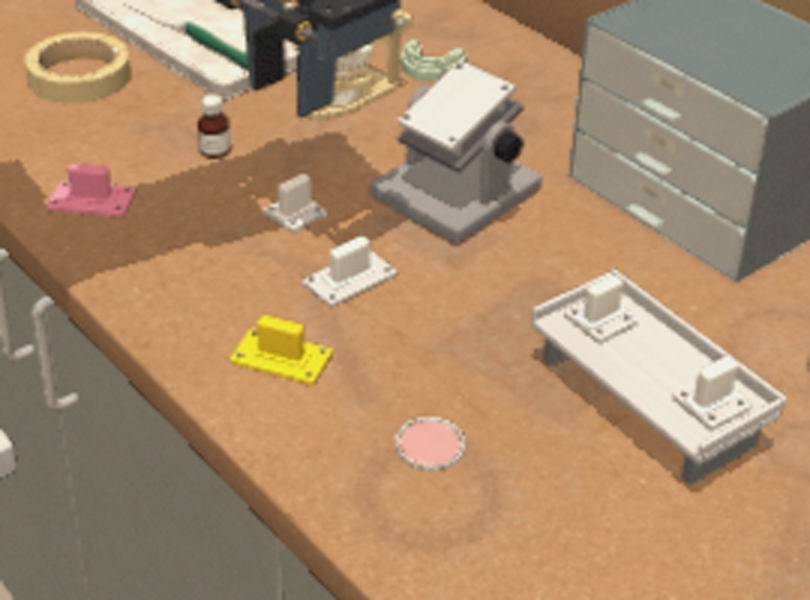

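```bash
python3 - <<'E'
from h import *
s=viewer.grab_frame("scene");t=viewer.grab_frame("top")
C=lambda l:np.array(l,float)/4+[250-.4,135-.4]
ut=C([(108,33),(213,19),(233,160),(130,175)])
us=np.array([(461,66),(515,94),(456,145),(401,120)])/3+[200-.3,140-.3]
c=np.array([[43,31,0],[43,-31,0],[-43,-31,0],[-43,31,0]])
def f(q):
    M=R.from_euler("zy",[q[3],-q[4]]).as_matrix();X=q[:3]+c@M.T
    return np.r_[(proj(t,X)-ut).ravel(),(proj(s,X)-us-q[5:]).ravel(),q[5:]*.7]
r=least_squares(f,[590,-117,100,0,.4,0,0]);print("face",r.x.round(3),"deg",np.degrees(r.x[3:5]).round(2),r.fun.round(1))
def tri(a,b):
    r=least_squares(lambda X:np.r_[(proj(t,X)-a).ravel(),(proj(s,X)-b).ravel()],[500,-100,30]);return r.x.round(1),r.fun.round(1)
print("stray ",tri((270.5,213),(300.1,208.8)))
g=lambda n,p:[(np.round(d["location"],1).tolist(),round(d["score"],2)) for d in viewer.pinpoint(n,p)]
for n in("stray_mid","face_mid","rack_gap","row_left_mid","row_right_mid","long_slide_mid"):
    a,b=g(n,t),g(n,s);print(n,a[:3],b[:3]); 
    if a and b and n!="long_slide_mid":print(tri(a[0][0],b[0][0]))
print("long",tri((307,220.5),(317,228.2)))
# scene fit plates: stray plate corners from crop
def fs(uv,a,b,z,x0): 
    return fit(s,np.array(uv)/3+[200-.3,140-.3],a,b,z,x0)
print("long",fs([(350,250),(397,272),(331,303),(303,282)],70,40,6,[450,-150,0]))
E
```

```text
face [ 6.00286e+02 -1.21576e+02  9.83600e+01  1.49000e-01  1.98000e-01
 -1.35500e+00 -1.41000e-01] deg [ 8.55 11.36] [ 0.9  0.7 -0.8  0.2 -0.4 -0.8  0.8 -0.7  0.4  0.6  0.7 -0.9 -0.9  0.3
 -0.9 -0.  -0.9 -0.1]
stray  (array([481.6, -56.6,   4.1]), array([ 0.3, -0.5, -0.6,  0.1]))
stray_mid [([385.7, 182.9], 0.64), ([269.0, 214.9], 0.41)] [([296.1, 207.0], 0.75)]
(array([ 427.9, -278.3,  177.9]), array([-26.1,  39. ,  44.2,  -7.3]))
face_mid [([293.6, 162.3], 0.89)] [([351.3, 170.9], 0.57)]
(array([ 588.5, -128.4,  116.6]), array([ 0.9, -1.4, -1.7,  0.3]))
rack_gap [([432.0, 185.0], 0.7), ([406.4, 184.3], 0.61), ([291.0, 158.8], 0.18)] [([417.1, 262.2], 0.76)]
(array([ 514.9, -451.6,   84.1]), array([-5.4,  7.4,  7.5, -2. ]))
row_left_mid [([389.1, 184.5], 0.6)] [([400.9, 241.7], 0.84)]
(array([ 540.3, -363.4,   63.3]), array([-0.2,  0.2,  0.2, -0.1]))
row_right_mid [([426.6, 183.8], 0.52)] [([437.8, 265.9], 0.82)]
(array([ 546.7, -461.9,   57.1]), array([ 0.9, -1.3, -1.3,  0.3]))
long_slide_mid [([323.1, 263.9], 0.9), ([305.8, 222.6], 0.73)] [([228.8, 200.1], 0.85), ([319.6, 227.4], 0.68), ([292.0, 250.4], 0.6)]
long (array([ 460.8, -155. ,    9.5]), array([ 0.5, -0.8, -0.9,  0.1]))
long (array([ 452.7, -160.7]), np.float64(8.01), np.float64(2.51))
```

Call:
step_arm(plan=[0, 0, 2.15, 0, 0, 0, 0, 0, 2.15, 0, 0, 0, 0, 0, 2.15, 0, 0, 0, 0, 0, 2.15, 0, 0, 0])

```text
time_s: 3.43
ee_pos: [473.4, -57.1, 23.4]
ee_rot: [180.0, -0.0, 5.9]
force: [1.0, -0.1, -0.1]
gripper_width: 49.9
gripper_force: 0.0
```

Call:
step_arm(plan=[0, 0, 0, 0, 0, 0, 0, 0, 0, 0, 0, 0, 0, 0, 0, 0, 0, 0, 0, 0, 0, 0, 0, 0, 0, 0, 0, 0, 0, 0], hand=0)

```text
time_s: 3.85
ee_pos: [474.3, -57.3, 25.3]
ee_rot: [180.0, -0.2, 5.9]
force: [-0.3, 0.0, -0.2]
gripper_width: 19.8
gripper_force: 0.0
```

```bash
python3 - <<'E'
from h import *
st=sensors.state();print(st["time_s"],st["ee_pos"],st["gripper_width"],st["gripper_force"])
p=viewer.grab_frame("scene");q=proj(p,[[473,-57,37],[473,-57,0]])
crop(p,240,120,140,120,5,"grip1.png")
E
```

```text
3.85 [474.28088137 -57.29623501  25.30293536] 19.80117714523478 0.0
```

View pics/grip1.png

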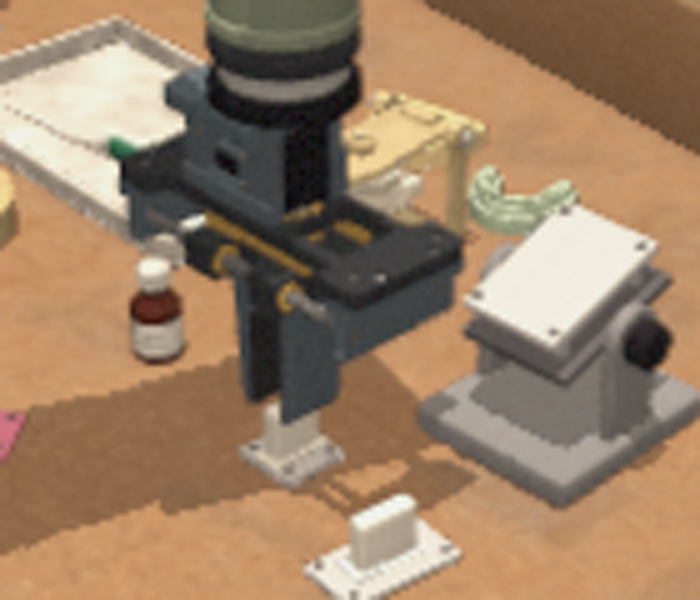

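```bash
python3 - <<'E'
from h import *
p=viewer.grab_frame("scene");P=lambda X:((proj(p,X)-[240,120]+.5)*5).round(0).tolist()
st=sensors.state();print(st["time_s"],st["ee_pos"],st["gripper_width"],st["gripper_force"])
T=st["ee_pos"];print("tip near/finger corners",P([T+[-16,-8,-14],T+[16,-6,-14]]))
print("plate corners",P([[473+a,-57+b,6] for a,b in((20,20),(20,-20),(-20,-20),(-20,20))]),"rib top",P([[458,-63,37],[488,-63,37]]))
crop(p,280,170,50,60,10,"grip2.png",proj(p,[T+[-16,-8,-14],T+[16,-6,-14]]))
E
```

```text
3.95 [473.88659418 -57.21669884  24.96170189] 11.48445067286567 0.0
tip near/finger corners [[273.0, 460.0], [320.0, 436.0]]
plate corners [[296.0, 419.0], [340.0, 454.0], [279.0, 481.0], [235.0, 446.0]] rib top [[270.0, 417.0], [317.0, 397.0]]
```

View pics/grip2.png

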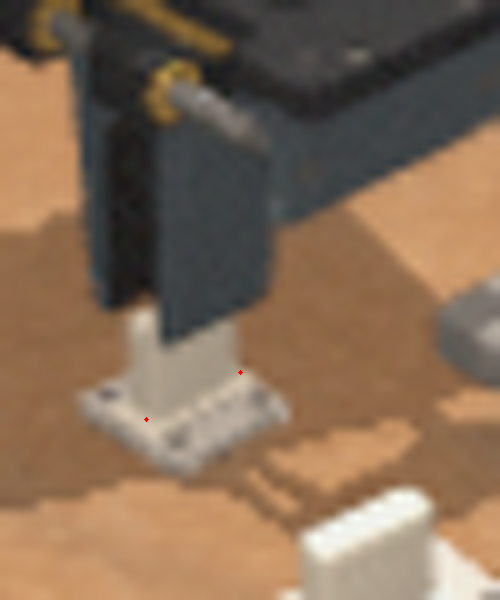

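Call:
step_arm(plan=[0, 0, 0, 0, 0, 0, 0, 0, 0, 0, 0, 0, 0, 0, 0, 0, 0, 0])

```text
time_s: 4.2
ee_pos: [473.3, -57.1, 24.2]
ee_rot: [180.0, -0.0, 5.9]
force: [-0.1, -0.2, -0.2]
gripper_width: 0.3
gripper_force: 0.0
```

```bash
python3 - <<'E'
from h import *
st=sensors.state();print(st["time_s"],st["ee_pos"],st["ee_rot"],st["gripper_width"],st["gripper_force"],st["force"])
t=viewer.grab_frame("top");p=viewer.grab_frame("scene")
T=st["ee_pos"]
a=(proj(t,[T+[0,0,-14],T])).round(1);print(a)
X=[T+[-16,-19,-14],T+[16,-16,-14],T+[16,-16,86],T+[-16,-19,86]]
i=np.vstack([cv2.resize(q["img"][y:y+60,x:x+80,::-1],None,fx=5,fy=5,interpolation=2) for q,x,y in((p,270,160),(t,240,180))])
for q,x,y,o in((p,270,160,0),(t,240,180,300)):
    for u in proj(q,X):cv2.circle(i,(int((u[0]+.5-x)*5),int((u[1]+.5-y)*5)+o),2,(0,0,255),-1)
cv2.imwrite("pics/grip3.png",i)
E
```

```text
4.2 [473.28837019 -57.13298435  24.22367747] [ 1.79990988e+02 -2.03925421e-02  5.86061791e+00] 0.3244235021584815 0.0 [-0.1089656  -0.24125549 -0.21161673]
[[270.6 215.2]
 [269.8 214.3]]
```

View pics/grip3.png

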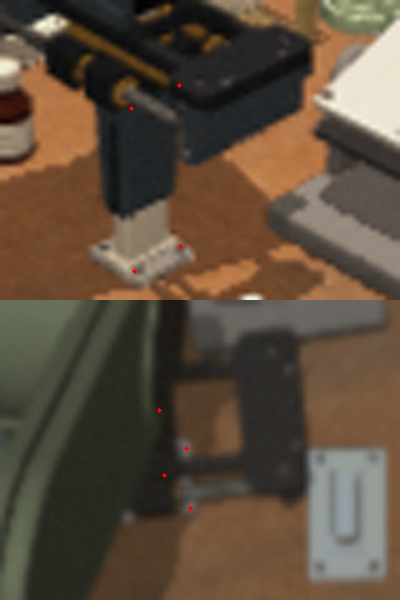

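```bash
python3 - <<'E'
from h import *
t=viewer.grab_frame("top");p=viewer.grab_frame("scene")
T=sensors.state()["ee_pos"];M=R.from_euler("xyz",sensors.state()["ee_rot"],degrees=True).as_matrix()
for z in(10,25,38):print(z,[atz(p,(270+u/5,160+v/5),z).round(0).tolist() for u,v in((105,210),(128,217),(168,190))])
B=[T+M@[a,b,c] for a,b,c in((38,89,-65),(-38,89,-65),(38,-89,-65),(-38,-89,-65))]
print("body scene crop",((proj(p,B)-[270,160])*5).round(0).tolist(),"top crop",((proj(t,B)-[240,180])*5+[0,300]).round(0).tolist())
E
```

```text
10 [[477.0, -24.0, 10.0], [483.0, -37.0, 10.0], [515.0, -29.0, 10.0]]
25 [[465.0, -42.0, 25.0], [471.0, -54.0, 25.0], [503.0, -47.0, 25.0]]
38 [[454.0, -57.0, 38.0], [460.0, -69.0, 38.0], [491.0, -62.0, 38.0]]
body scene crop [[310.0, 158.0], [198.0, 218.0], [76.0, 24.0], [-35.0, 74.0]] top crop [[303.0, 354.0], [318.0, 506.0], [-55.0, 393.0], [-45.0, 544.0]]
```

View pics/scene1.png

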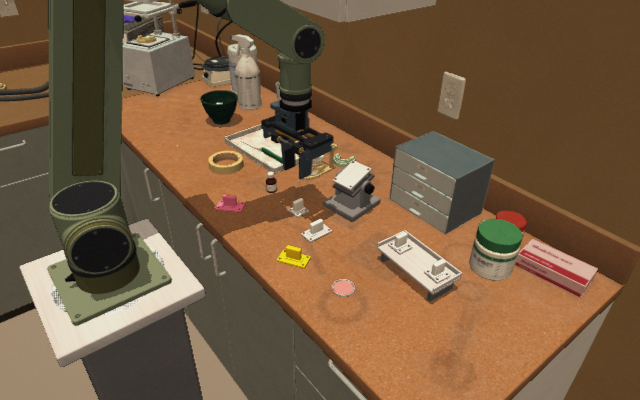

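Call:
step_arm(plan=[0, 0, 0, 0, 0, 0, 0, 0, 0, 0, 0, 0, 0, 0, 0, 0, 0, 0, 0, 0, 0, 0, 0, 0, 0, 0, 0, 0, 0, 0], hand=4.5)

```text
time_s: 4.82
ee_pos: [473.2, -57.1, 24.0]
ee_rot: [180.0, 0.0, 5.9]
force: [0.1, -0.9, 1.2]
gripper_width: 31.2
gripper_force: 0.0
```

Call:
step_arm(plan=[0, 0, 0.6, 0, 0, 0, 0, 0, 0.6, 0, 0, 0, 0, 0, 0.6, 0, 0, 0])

```text
time_s: 5.07
ee_pos: [473.0, -57.1, 5.3]
ee_rot: [180.0, 0.0, 5.9]
force: [0.7, -1.0, 0.8]
gripper_width: 45.1
gripper_force: 0.0
```

```bash
python3 - <<'E'
from h import *
st=sensors.state();print(st["time_s"],st["ee_pos"],st["gripper_width"],st["force"])
p=viewer.grab_frame("scene");T=st["ee_pos"]
crop(p,270,160,60,60,10,"grip4.png",proj(p,[T+[-16,-36,14],T+[16,-33,14],T+[-16,-36,-14],T+[16,-33,-14]]))
E
```

```text
5.0667 [473.0290776  -57.11113342   5.34891457] 45.070775122056475 [ 0.67958663 -1.0010467   0.75255797]
```

View pics/grip4.png

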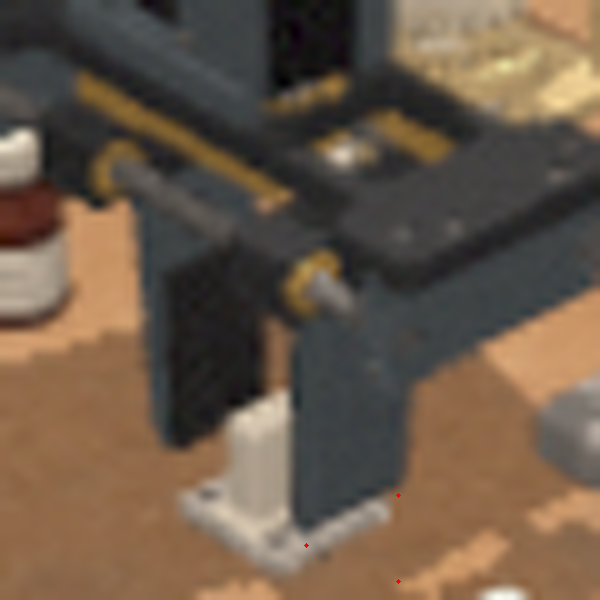

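Call:
step_arm(plan=[0, 0, 0.5, 0, 0, 0, 0, 0, 0.5, 0, 0, 0])

```text
time_s: 5.28
ee_pos: [473.2, -57.1, -4.5]
ee_rot: [180.0, 0.0, 5.9]
force: [0.5, -0.7, 0.5]
gripper_width: 44.9
gripper_force: 0.0
```

Call:
step_arm(plan=[0, 0, 0, 0, 0, 0, 0, 0, 0, 0, 0, 0, 0, 0, 0, 0, 0, 0, 0, 0, 0, 0, 0, 0, 0, 0, 0, 0, 0, 0], hand=0, newtons=15)

```text
time_s: 5.7
ee_pos: [473.4, -57.2, -3.7]
ee_rot: [180.0, -0.0, 5.9]
force: [0.5, -0.5, 0.4]
gripper_width: 14.6
gripper_force: 0.0
```

Call:
step_arm(plan=[0, 0, 0, 0, 0, 0, 0, 0, 0, 0, 0, 0])

```text
time_s: 5.87
ee_pos: [473.4, -57.1, -3.7]
ee_rot: [180.0, -0.0, 5.9]
force: [-0.3, 0.3, 1.1]
gripper_width: 11.9
gripper_force: 15.0
```

Call:
step_arm(plan=[0, 0, -2.5, 0, 0, 0, 0, 0, -3, 0, 0, 0, 0, 0, -3, 0, 0, 0, 0, 0, -3, 0, 0, 0])

```text
time_s: 6.2
ee_pos: [472.6, -57.0, 112.1]
ee_rot: [-180.0, 0.1, 5.9]
force: [0.6, -0.3, -1.6]
gripper_width: 12.1
gripper_force: 15.0
```

```bash
python3 -c "
from h import *
st=sensors.state();print(st['gripper_width'],st['gripper_force'],st['force'])
twist([541,-410,100],[180,0,-3.1],10)"
```

```text
12.09155363358416 14.99988242983818 [ 0.62287582 -0.31101472 -1.60633923]
6.2 [472.6 -57.  112.1] [-1.7999e+02  6.0000e-02  5.8700e+00] N 10 row [0.571, 3.553, 0.121] [-0.0, 0.0001, 0.0156]
```

Call:
step_arm(plan=[0.571, 3.553, 0.121, 0, 0, 0.0156, 0.571, 3.553, 0.121, 0, 0, 0.0156, 0.571, 3.553, 0.121, 0, 0, 0.0156, 0.571, 3.553, 0.121, 0, 0, 0.0156, 0.571, 3.553, 0.121, 0, 0, 0.0156])

```text
time_s: 6.62
ee_pos: [514.3, -233.8, 104.9]
ee_rot: [-180.0, 0.0, 1.4]
force: [0.7, 0.1, -1.2]
gripper_width: 12.1
gripper_force: 15.0
```

Call:
step_arm(plan=[0.571, 3.553, 0.121, 0, 0, 0.0156, 0.571, 3.553, 0.121, 0, 0, 0.0156, 0.571, 3.553, 0.121, 0, 0, 0.0156, 0.571, 3.553, 0.121, 0, 0, 0.0156, 0.571, 3.553, 0.121, 0, 0, 0.0156])

```text
time_s: 7.03
ee_pos: [541.4, -411.7, 98.4]
ee_rot: [-180.0, 0.0, -3.1]
force: [0.8, 0.7, -1.8]
gripper_width: 11.7
gripper_force: 15.0
```

```bash
python3 - <<'E'
from h import *
p=viewer.grab_frame("scene");t=viewer.grab_frame("top")
crop(p,375,180,110,120,5,"place1.png")
twist([541,-410,60],[180,0,-3.1],1)
for o in("stray_mid","rack_gap"):
    print(o,[(np.round(d["location"],1).tolist(),round(d["score"],2)) for q in(p,t) for d in viewer.pinpoint(o,q)])
T=sensors.state()["ee_pos"];X=T+[0,0,22.5];print(proj(p,X),proj(t,X))
E
```

```text
7.1333 [ 541.5 -415.5   97.8] [ 1.7984e+02 -4.0000e-02 -3.3300e+00] N 1 row [-0.079, -0.555, 3.779] [0.0028, -0.0007, -0.004]
stray_mid [([420.1, 232.6], 0.47)]
rack_gap [([417.1, 262.7], 0.69)]
[[419.95815844 231.27414985]] [[411.62432044 178.24667154]]
```

View pics/place1.png

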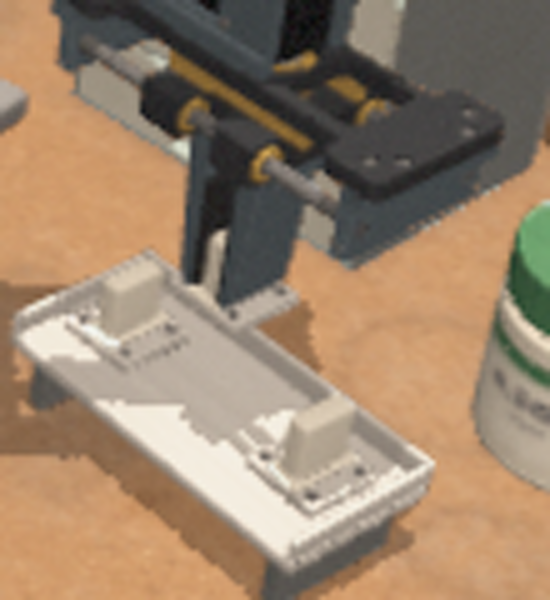

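Call:
step_arm(plan=[0, 0, 0, 0, 0, 0, 0, 0, 2, 0, 0, 0, 0, 0, 1.5, 0, 0, 0, 0, 0, 0, 0, 0, 0, 0, 0, 0, 0, 0, 0])

```text
time_s: 7.75
ee_pos: [541.3, -408.7, 63.7]
ee_rot: [-179.9, 0.1, -3.0]
force: [0.4, -0.9, -1.6]
gripper_width: 11.8
gripper_force: 15.0
```

```bash
python3 - <<'E'
from h import *
p=viewer.grab_frame("scene");t=viewer.grab_frame("top")
crop(p,375,200,110,100,7,"place2.png")
twist([542,-411,38],[180,0,-3.1],1)
T=sensors.state()["ee_pos"];M=R.from_euler("xyz",sensors.state()["ee_rot"],degrees=True).as_matrix()
# predicted plate-top corners of the held slide (underside = TCP+4) in crop pixels
X=[T+M@[a,b,-10] for a,b in((20,-20),(20,20),(-20,20),(-20,-20))]
print("held",((proj(p,X)-[375,200]+.5)*7).round(0).tolist())
for n,q in(("left",[543.7,-353.5,46]),("right",[539.7,-465.7,46])):
    print(n,((proj(p,[np.array(q)+M@[a,b,0] for a,b in((20,-20),(20,20),(-20,20),(-20,-20))])-[375,200]+.5)*7).round(0).tolist())
E
```

```text
7.85 [ 542.4 -409.9   65.2] [ 1.7994e+02 -9.0000e-02 -3.0300e+00] N 1 row [-0.035, 0.109, 2.724] [0.0011, -0.0016, 0.0012]
held [[305.0, 282.0], [397.0, 350.0], [304.0, 399.0], [212.0, 328.0]]
left [[169.0, 263.0], [254.0, 327.0], [163.0, 373.0], [79.0, 307.0]]
right [[421.0, 449.0], [518.0, 522.0], [426.0, 575.0], [329.0, 499.0]]
```

View pics/place2.png

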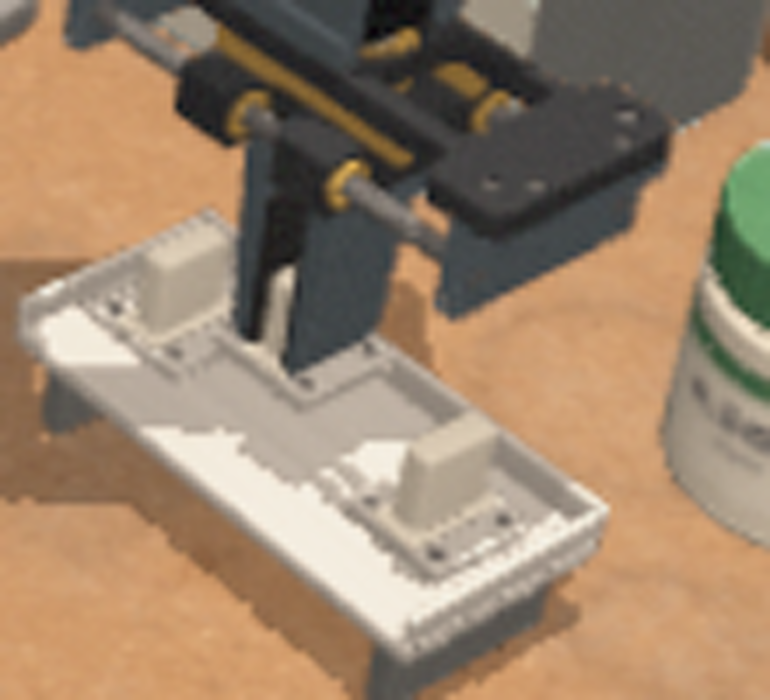

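Call:
step_arm(plan=[0.15, 0.05, 1.2, 0, 0, 0, 0.15, 0.05, 1.0, 0, 0, 0, 0, 0, 0.3, 0, 0, 0, 0, 0, 0, 0, 0, 0])

```text
time_s: 8.18
ee_pos: [543.7, -410.5, 37.1]
ee_rot: [-179.9, 0.2, -3.1]
force: [-0.1, -0.6, -1.5]
gripper_width: 12.0
gripper_force: 15.0
```

Call:
step_arm(plan=[0, 0, 0.2, 0, 0, 0, 0, 0, 0, 0, 0, 0])

```text
time_s: 8.35
ee_pos: [544.5, -411.3, 36.7]
ee_rot: [-180.0, 0.0, -3.1]
force: [-0.7, -0.2, -0.9]
gripper_width: 11.9
gripper_force: 15.0
```

Call:
step_arm(plan=[0, 0, 0.1, 0, 0, 0, 0, 0, 0, 0, 0, 0])

```text
time_s: 8.52
ee_pos: [544.8, -411.5, 36.4]
ee_rot: [180.0, -0.0, -3.1]
force: [-0.4, -0.1, -0.7]
gripper_width: 11.8
gripper_force: 15.0
```

Call:
step_arm(plan=[0, 0, 0.1, 0, 0, 0, 0, 0, 0, 0, 0, 0])

```text
time_s: 8.68
ee_pos: [544.8, -411.4, 36.3]
ee_rot: [180.0, -0.1, -3.1]
force: [-0.9, 0.4, 5.6]
gripper_width: 11.8
gripper_force: 15.0
```

Call:
step_arm(plan=[0, 0, -0.05, 0, 0, 0, 0, 0, 0, 0, 0, 0, 0, 0, 0, 0, 0, 0], hand=2.6)

```text
time_s: 8.93
ee_pos: [544.6, -411.3, 35.4]
ee_rot: [180.0, -0.0, -3.1]
force: [-0.2, 0.4, -0.7]
gripper_width: 25.8
gripper_force: 0.0
```

Call:
step_arm(plan=[0, 0, -1, 0, 0, 0, 0, 0, -2, 0, 0, 0, 0, 0, -4, 0, 0, 0, 0, 0, -4, 0, 0, 0])

```text
time_s: 9.27
ee_pos: [543.7, -410.5, 145.7]
ee_rot: [-179.9, 0.2, -3.1]
force: [1.0, -0.6, -0.0]
gripper_width: 26.0
gripper_force: 0.0
```

```bash
python3 - <<'E'
from h import *
st=sensors.state();print(st["gripper_width"])
twist([455,-158.6,110],[180,0,0],7)
p=viewer.grab_frame("scene");t=viewer.grab_frame("top")
a=p["img"][205:295,375:475];b=t["img"][160:215,360:450]
f=lambda i,k:cv2.resize(np.clip(255*(i[:,:,::-1]/255.)**.7,0,255).astype(np.uint8),None,fx=k,fy=k,interpolation=2)
a,b=f(a,4),f(b,4);w=max(a.shape[1],b.shape[1]);c=np.zeros((a.shape[0]+b.shape[0],w,3),np.uint8);c[:a.shape[0],:a.shape[1]]=a;c[a.shape[0]:,:b.shape[1]]=b
cv2.imwrite("pics/placed.png",c)
E
```

```text
25.999902631391596
9.2667 [ 543.7 -410.5  145.7] [-1.7988e+02  1.7000e-01 -3.0800e+00] N 7 row [-1.376, -3.558, 0.516] [-0.0003, 0.0004, -0.0077]
```

View pics/placed.png

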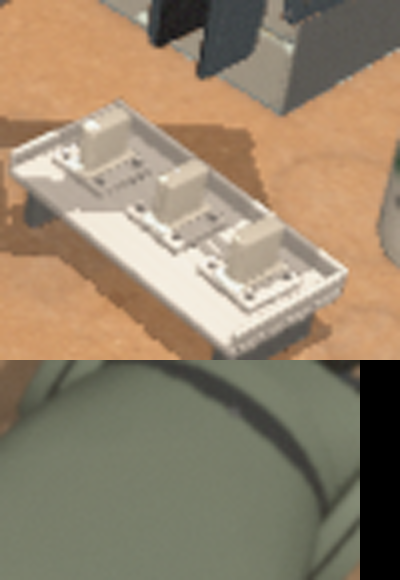

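Call:
step_arm(plan=[-1.376, -3.558, 0.3, 0, 0, -0.0077, -1.376, -3.558, 0.3, 0, 0, -0.0077, -1.376, -3.558, 0.3, 0, 0, -0.0077, -1.376, -3.558, 0.3, 0, 0, -0.0077], hand=5)

```text
time_s: 9.7
ee_pos: [494.8, -265.3, 133.5]
ee_rot: [180.0, -0.0, -1.3]
force: [-0.4, 1.1, -0.2]
gripper_width: 48.4
gripper_force: 0.0
```

Call:
step_arm(plan=[-1.376, -3.558, 0.8, 0, 0, -0.0077, -1.376, -3.558, 0.8, 0, 0, -0.0077, -1.376, -3.558, 0.8, 0, 0, -0.0077])

```text
time_s: 9.95
ee_pos: [455.2, -157.9, 109.6]
ee_rot: [180.0, -0.1, 0.0]
force: [1.1, 1.1, 0.0]
gripper_width: 49.6
gripper_force: 0.0
```

```bash
cat > face.py <<'E'
from h import *
S=viewer.grab_frame("scene");Tp=viewer.grab_frame("top")
def contour(fn,x,y,w,h,seed,thr):
    g=cv2.imread(fn)[y:y+h,x:x+w].astype(np.float32)
    v=g[:,:,0]  # blue separates white from wood
    v=cv2.resize(g.min(2),None,fx=8,fy=8,interpolation=cv2.INTER_CUBIC)
    m=(v>thr).astype(np.uint8);m=cv2.morphologyEx(m,cv2.MORPH_CLOSE,np.ones((13,13)))
    m=cv2.morphologyEx(m,cv2.MORPH_OPEN,np.ones((25,25)))
    n,l=cv2.connectedComponents(m);k=l[int((seed[1]-y)*8),int((seed[0]-x)*8)]
    c=max(cv2.findContours((l==k).astype(np.uint8),0,1)[0],key=cv2.contourArea)[:,0].astype(float)
    ap=cv2.approxPolyDP(c.astype(np.float32)[:,None],20,True)[:,0]
    print(fn,"thr",thr,"area",cv2.contourArea(c.astype(np.float32))/64,((ap-3.5)/8+[x,y]).round(1).tolist())
    return (c-3.5)/8+[x,y]
def mid(fn,a,b): # brightness inside
    g=cv2.imread(fn).min(2);print(fn,"inside",[int(g[v,u]) for u,v in a],"outside",[int(g[v,u]) for u,v in b])
if __name__=="__main__":
    mid("pics/scene1.png",[(352,172),(345,178),(360,170)],[(340,165),(370,165),(345,190),(360,183),(356,190)])
    mid("pics/top0.png",[(292,158),(285,150),(300,165)],[(272,150),(312,150),(293,182),(293,137),(280,184)])
    for t in(130,150,170):contour("pics/scene1.png",325,150,60,50,(352,172),t)
    for t in(110,125,140):contour("pics/top0.png",265,130,55,60,(292,158),t)
E
python3 face.py; python3 -c "
from h import *
st=sensors.state();print(st['gripper_width']);twist([455,-158.6,-3.5],[180,0,0],1)"
```

```text
pics/scene1.png inside [208, 209, 206] outside [89, 66, 49, 47, 77]
pics/top0.png inside [140, 141, 141] outside [55, 52, 93, 57, 92]
pics/scene1.png thr 130 area 554.6953125 [[369.3, 167.2], [350.6, 160.8], [334.9, 176.7], [334.8, 181.1], [351.1, 187.9]]
pics/scene1.png thr 150 area 522.96875 [[368.9, 167.2], [356.8, 161.6], [349.4, 162.6], [335.6, 176.4], [335.6, 181.3], [351.1, 187.7]]
pics/scene1.png thr 170 area 492.640625 [[366.9, 166.4], [349.7, 162.8], [336.2, 176.2], [336.2, 181.4], [350.9, 187.4], [366.9, 171.9]]
pics/top0.png thr 110 area 798.703125 [[299.6, 140.6], [280.4, 142.7], [278.6, 151.9], [285.1, 176.4], [303.9, 174.4], [305.9, 170.6]]
pics/top0.png thr 125 area 748.9609375 [[298.9, 140.9], [280.9, 143.1], [278.9, 151.9], [286.1, 176.1], [303.4, 174.1], [305.3, 169.9]]
pics/top0.png thr 140 area 647.0625 [[297.8, 142.2], [282.1, 144.1], [280.1, 148.9], [282.6, 170.2], [287.2, 175.1], [302.2, 173.3], [304.6, 168.9], [301.6, 146.7]]
49.930573269173465
10.05 [ 451.6 -154.6  108.3] [-179.81    0.34    0.24] N 1 row [0.406, 0.436, 11.178] [-0.0033, 0.0059, 0.0041]
```

```bash
cat > face2.py <<'E'
from h import *
S=viewer.grab_frame("scene");Tp=viewer.grab_frame("top")
I={k:cv2.GaussianBlur(cv2.imread(f).astype(np.float32).min(2),(0,0),.6) for k,f in(("s","pics/scene1.png"),("t","pics/top0.png"))}
c=np.array([[43,31,0],[43,-31,0],[-43,-31,0],[-43,31,0.]])
def quad(q,k):
    M=R.from_euler("zy",[q[3],-q[4]]).as_matrix();X=q[:3]+c@M.T
    return proj(S,X)+q[5:7] if k=="s" else proj(Tp,X)
def edges(q,k,rng):
    Q=quad(q,k);out=[]
    for i in range(4):
        a,b=Q[i],Q[(i+1)%4];n=np.array([b[1]-a[1],a[0]-b[0]]);n/=np.linalg.norm(n)
        if n@(a-Q.mean(0))<0:n=-n
        for f in np.linspace(.15,.85,12):
            s=np.arange(-rng,rng+.01,.1);P=(a+f*(b-a))+s[:,None]*n
            v=cv2.remap(I[k],P[:,:1].astype(np.float32),P[:,1:].astype(np.float32),1)[:,0]
            g=-np.gradient(v);j=g.argmax()
            if g[j]>1.5:out.append((i,*P[j]))
    return out
def res(q,E,w):
    r=[]
    for k in"st":
        Q=quad(q,k)
        for i,u,v in E[k]:
            a,b=Q[i],Q[(i+1)%4];d=(b-a)/np.linalg.norm(b-a);r.append(d[0]*(v-a[1])-d[1]*(u-a[0]))
    return np.r_[np.array(r),np.array(q[5:])*w]
for t in(.2,.3,.4,.5,.6):
  for w in (3.,):
    q=np.array([594,-122,105,.14,t,0,0])
    for rng in(3,2.5,2,1.5,1.5,1.5):
        E={k:edges(q,k,rng) for k in"st"}
        q=least_squares(res,q,args=(E,w),loss="soft_l1",f_scale=.3,x_scale=[10,10,10,.1,.1,1,1]).x
    print(t,w,q.round(3),len(E["s"]),len(E["t"]),"rms",np.sqrt(np.mean(res(q,E,w)**2)).round(3))
for t in(.3,.35,.4,.45,.5,.55,.6):
    z=least_squares(lambda p:res(np.r_[p[:4],t,p[4:]],E,w),np.delete(q,4),loss="soft_l1",f_scale=.3,x_scale=[10,10,10,.1,1,1]);print("fixed",t,z.x.round(2),z.cost.round(3))
E
python3 face2.py
```

```text
0.2 3.0 [ 5.99517e+02 -1.21554e+02  1.01125e+02  1.33000e-01  3.00000e-01
  7.30000e-01 -3.20000e-02] 48 48 rms 0.353
0.3 3.0 [ 5.99658e+02 -1.21615e+02  1.01097e+02  1.34000e-01  3.00000e-01
  6.98000e-01 -3.50000e-02] 48 48 rms 0.371
0.4 3.0 [ 5.99395e+02 -1.21648e+02  1.01214e+02  1.28000e-01  3.04000e-01
  7.82000e-01 -2.60000e-02] 48 48 rms 0.352
0.5 3.0 [ 5.99683e+02 -1.21632e+02  1.01046e+02  1.27000e-01  3.03000e-01
  6.73000e-01 -3.60000e-02] 48 48 rms 0.332
0.6 3.0 [ 5.99712e+02 -1.21542e+02  1.01086e+02  1.34000e-01  2.98000e-01
  7.02000e-01 -3.80000e-02] 48 48 rms 0.335
fixed 0.3 [ 5.9971e+02 -1.2154e+02  1.0108e+02  1.3000e-01  7.0000e-01 -4.0000e-02] 3.032
fixed 0.35 [ 5.9971e+02 -1.2151e+02  1.0086e+02  1.2000e-01  5.8000e-01 -5.0000e-02] 5.005
fixed 0.4 [ 5.9988e+02 -1.2144e+02  1.0003e+02  1.2000e-01  2.7000e-01 -5.0000e-02] 8.241
fixed 0.45 [ 6.0004e+02 -1.2136e+02  9.9280e+01  1.1000e-01  8.0000e-02 -3.0000e-02] 11.647
fixed 0.5 [ 6.0014e+02 -1.2130e+02  9.8890e+01  1.0000e-01  4.0000e-02 -1.0000e-02] 15.191
fixed 0.55 [ 6.0021e+02 -1.2129e+02  9.8770e+01  8.0000e-02  3.0000e-02 -0.0000e+00] 18.841
fixed 0.6 [ 6.0024e+02 -1.2129e+02  9.8740e+01  6.0000e-02  2.0000e-02  0.0000e+00] 22.581
```

Call:
step_arm(plan=[0, 0, 0, 0, 0, 0, 0, 0, 2.5, 0, 0, 0, 0, 0, 2.5, 0, 0, 0, 0, 0, 2, 0, 0, 0, 0, 0, 0, 0, 0, 0])

```text
time_s: 10.57
ee_pos: [454.3, -159.8, 36.5]
ee_rot: [-179.9, 0.3, -0.1]
force: [-0.9, 0.2, -0.9]
gripper_width: 50.0
gripper_force: 0.0
```

Call:
step_arm(plan=[0, 0, 2, 0, 0, 0, 0, 0, 1.2, 0, 0, 0, 0, 0, 0.8, 0, 0, 0, 0, 0, 0, 0, 0, 0])

```text
time_s: 10.9
ee_pos: [456.1, -160.0, -1.1]
ee_rot: [-180.0, 0.1, -0.0]
force: [0.9, -0.0, -0.8]
gripper_width: 50.2
gripper_force: 0.0
```

Call:
step_arm(plan=[0, 0, 0, 0, 0, 0, 0, 0, 0, 0, 0, 0, 0, 0, 0, 0, 0, 0, 0, 0, 0, 0, 0, 0, 0, 0, 0, 0, 0, 0], hand=0, newtons=25)

```text
time_s: 11.32
ee_pos: [456.3, -159.5, 0.0]
ee_rot: [180.0, -0.1, 0.0]
force: [0.1, -0.4, 0.8]
gripper_width: 19.3
gripper_force: 0.0
```

Call:
step_arm(plan=[0, 0, 0, 0, 0, 0, 0, 0, 0, 0, 0, 0, 0, 0, 0, 0, 0, 0])

```text
time_s: 11.57
ee_pos: [456.1, -159.3, -0.2]
ee_rot: [180.0, -0.0, 0.0]
force: [-0.1, 0.4, 3.7]
gripper_width: 12.0
gripper_force: 25.0
```

```bash
python3 - <<'E'
from h import *
p=viewer.grab_frame("scene");t=viewer.grab_frame("top")
s=sensors.state();T=s["ee_pos"];print(T,s["ee_rot"],s["gripper_width"],s["gripper_force"])
for o in("long_slide_mid",):
    print(o,[(np.round(d["location"],1).tolist(),round(d["score"],2)) for q in(p,t) for d in viewer.pinpoint(o,q)])
print(proj(p,T+[0,0,22]).round(1))
cv2.imwrite("pics/scene2.png",p["img"][:,:,::-1])
E
```

```text
[ 4.56124096e+02 -1.59337576e+02 -2.07948529e-01] [ 1.79991171e+02 -3.01207377e-02  1.00647996e-02] 11.970408044501312 25.00065118074417
long_slide_mid [([296.1, 252.7], 0.95), ([229.3, 201.6], 0.85), ([317.7, 228.2], 0.47), ([436.8, 266.8], 0.28)]
[[315.7 226. ]]
```

```bash
cat > tgt.py <<'E'
from h import *
F=np.array([599.6,-121.6,101.]);YAW,TILT=.13,.305
M=R.from_euler("zy",[YAW,-TILT]).as_matrix();RPY=[180,-np.degrees(TILT),np.degrees(YAW)]
Rt=R.from_euler("xyz",RPY,degrees=True).as_matrix()
def tA(off,dx=0,dy=0): return F+M@[dx,dy,18.5+off]-Rt@[0,0,-18.7]
def tB(off,dx=0,dy=0): return F+M@[dx,dy,18.5+off]-Rt@[0,0,9.3]-[0,0,28]
E
python3 -c "
from tgt import *
print(tA(50),tB(50),RPY)
"
```

```text
[ 584.59801584 -120.87204176  148.50157824] [ 576.26075629 -121.96203271  147.20929291] [180, np.float64(-17.47521275149011), np.float64(7.448451336700702)]
```

Call:
step_arm(plan=[0, 0, -1.5, 0, 0, 0, 0, 0, -3.5, 0, 0, 0, 0, 0, -4, 0, 0, 0, 0, 0, -4, 0, 0, 0, 0, 0, -2, 0, 0, 0])

```text
time_s: 12.18
ee_pos: [457.7, -160.1, 153.5]
ee_rot: [179.9, -0.3, 0.0]
force: [0.9, -0.2, -1.4]
gripper_width: 11.9
gripper_force: 25.0
```

```bash
python3 -c "
from tgt import *
twist(tA(50),RPY,5)"
```

```text
12.1833 [ 457.7 -160.1  153.5] [ 1.7986e+02 -3.4000e-01  2.0000e-02] N 5 row [2.553, -0.651, 0.425] [0.0045, 0.0597, -0.0257]
```

Call:
step_arm(plan=[2.553, -0.651, 0.425, 0.0045, 0.0597, -0.0257, 2.553, -0.651, 0.425, 0.0045, 0.0597, -0.0257, 2.553, -0.651, 0.425, 0.0045, 0.0597, -0.0257, 2.553, -0.651, 0.425, 0.0045, 0.0597, -0.0257, 2.553, -0.651, 0.425, 0.0045, 0.0597, -0.0257])

```text
time_s: 12.6
ee_pos: [583.2, -119.7, 142.9]
ee_rot: [-179.8, -17.2, 7.5]
force: [-0.6, 0.6, -1.9]
gripper_width: 11.9
gripper_force: 25.0
```

Call:
step_arm(plan=[0, 0, 0, 0, 0, 0, 0, 0, 0, 0, 0, 0, 0, 0, 0, 0, 0, 0])

```text
time_s: 12.85
ee_pos: [581.7, -120.2, 143.0]
ee_rot: [-179.8, -17.0, 7.4]
force: [-0.2, 0.3, -1.1]
gripper_width: 11.6
gripper_force: 25.0
```

```bash
cat > held.py <<'E'
from tgt import *
import sys
# fit held-slide plate (top rim z=6 plane of the slide) edges in the scene picture, comparing hypotheses by network and edges
p=viewer.grab_frame("scene");t=viewer.grab_frame("top");s=sensors.state();T=s["ee_pos"];W=R.from_euler("xyz",s["ee_rot"],degrees=True).as_matrix()
cv2.imwrite("pics/"+sys.argv[1],p["img"][:,:,::-1]);cv2.imwrite("pics/t_"+sys.argv[1],t["img"][:,:,::-1])
print(T.round(1),s["ee_rot"].round(2),s["force"].round(1),s["torque"].round(2),s["gripper_width"])
A=T+W@[0,0,-18.7];B=T+[0,0,28]+W@[0,0,9.3]
print("A",A.round(1),proj(p,A).round(1),proj(t,A).round(1),"B",B.round(1),proj(p,B).round(1),proj(t,B).round(1))
for o in("long_slide_mid","face_mid"):
    for n,q in(("s",p),("t",t)):print(o,n,[(np.round(d["location"],1).tolist(),round(d["score"],2)) for d in viewer.pinpoint(o,q)])
I=cv2.GaussianBlur(p["img"].astype(np.float32).min(2),(0,0),.6)
# visible plate corners: search 2D shift (px) of plate outline maximising outward gradient on the three near edges
best=[]
c0=np.array([[35,20,0],[35,-20,0],[-35,-20,0],[-35,20,0.]])*[1,-1,1]
for nm,C in(("A",A),("B",B)):
    Q=proj(p,C+c0@W.T+W@[0,0,12.5+0]);print(nm,"plate corners",Q.round(1).tolist())
E
python3 held.py h1.png
```

```text
[ 582.1 -120.4  143.5] [-179.81  -17.06    7.38] [-0.4 -0.  -1.5] [0.03 0.31 0.01] 11.843465048440246
A [ 576.6 -121.1  161.3] [[345.  156.1]] [[289.7 160. ]] B [ 584.8 -120.   162.6] [[347.2 154.5]] [[289.2 156.5]]
long_slide_mid s [([227.6, 202.1], 0.93), ([293.4, 252.2], 0.67)]
long_slide_mid t [([330.3, 262.7], 0.63)]
face_mid s [([350.8, 174.2], 0.93)]
face_mid t []
A plate corners [[348.8, 148.9], [360.7, 154.4], [342.5, 171.1], [330.7, 165.1]]
B plate corners [[350.9, 147.4], [362.8, 152.9], [344.7, 169.4], [332.9, 163.5]]
```

```bash
cat > prof.py <<'E'
from tgt import *
import sys
p=viewer.grab_frame("scene")
def prof(fn,C,W,lab):
    g=cv2.imread(fn).astype(np.float32)
    # along slide x at y offsets, from -60 to -10 mm, at plate-top plane (z slide=6 => -12.5 from centre)
    xs=np.arange(-56,-14,3.)
    for y in(-14,0,14):
        P=proj(p,C+np.c_[xs,np.full(len(xs),y),np.full(len(xs),-12.5)]@W.T).astype(np.float32)
        v=cv2.remap(g,P[:,:1],P[:,1:],1)[:,0];print(lab,"y",y,[f"{int(a[0])}/{int(a[2])}" for a in v])
D=np.diag([1,-1,-1.])
s=sensors.state();T=s["ee_pos"];W=R.from_euler("xyz",s["ee_rot"],degrees=True).as_matrix()
print(np.arange(-56,-14,3.))
prof("pics/scene2.png",np.array([456.1,-159.3,18.5]),np.eye(3),"table")
prof("pics/h1.png",T+W@[0,0,-18.7],W@D,"A")
prof("pics/scene1.png",T+W@[0,0,-18.7],W@D,"bg")
E
python3 prof.py
```

```text
[-56. -53. -50. -47. -44. -41. -38. -35. -32. -29. -26. -23. -20. -17.]
table y -14 ['78/183', '76/179', '75/174', '72/168', '72/167', '69/158', '80/133', '147/181', '190/224', '141/169', '117/144', '126/157', '128/161', '128/161']
table y 0 ['74/181', '70/173', '62/153', '49/123', '44/109', '51/111', '71/114', '109/140', '132/164', '131/163', '130/163', '126/160', '131/173', '138/185']
table y 14 ['43/115', '43/115', '42/114', '43/112', '40/109', '41/110', '62/118', '101/139', '117/150', '81/105', '97/122', '139/171', '131/165', '135/171']
A y -14 ['70/144', '67/97', '72/93', '74/92', '78/94', '77/94', '86/108', '124/156', '107/134', '102/128', '123/154', '128/160', '128/161', '126/159']
A y 0 ['79/180', '75/180', '74/180', '74/180', '76/181', '75/163', '88/130', '123/155', '132/166', '133/166', '130/164', '125/161', '138/183', '116/156']
A y 14 ['67/143', '70/147', '82/171', '90/187', '97/199', '67/136', '82/127', '112/145', '91/116', '82/103', '128/157', '135/168', '138/171', '122/152']
bg y -14 ['82/156', '90/124', '106/132', '115/140', '120/145', '119/144', '114/137', '111/134', '121/149', '110/161', '86/164', '84/159', '111/141', '102/125']
bg y 0 ['79/180', '77/182', '74/180', '72/180', '74/181', '76/181', '72/177', '70/176', '71/172', '74/150', '83/126', '89/116', '101/130', '123/154']
bg y 14 ['65/142', '69/147', '83/172', '91/187', '97/200', '64/140', '56/121', '52/114', '69/155', '72/159', '69/107', '77/101', '107/138', '117/151']
```

```bash
python3 -c "
from tgt import *
twist(tA(12,2,0),RPY,4)"
```

```text
13.2 [ 582.6 -120.3  143.8] [-179.82  -17.14    7.38] N 4 row [0.131, 0.058, 0.852] [-0.0007, 0.0015, -0.0003]
```

Call:
step_arm(plan=[0.13, 0.05, 0.85, 0, 0.0015, 0, 0.13, 0.05, 0.85, 0, 0.0015, 0, 0.13, 0.05, 0.85, 0, 0.0015, 0, 0.13, 0.05, 0.85, 0, 0.0015, 0, 0, 0, 0, 0, 0, 0])

```text
time_s: 13.62
ee_pos: [597.3, -119.7, 110.1]
ee_rot: [-179.7, -17.3, 7.4]
force: [-0.5, -0.4, -1.0]
gripper_width: 11.9
gripper_force: 25.0
```

```bash
python3 -c "
from tgt import *
s=sensors.state();W=R.from_euler('xyz',s['ee_rot'],degrees=True).as_matrix()
print('slide in face frame',(M.T@(s['ee_pos']+W@[0,0,-18.7]-F)).round(1),'tool F',(W.T@s['force']).round(2),s['torque'].round(2))
twist(tA(3,2,0),RPY,2)"; python3 prof.py | grep -v bg
```

```text
slide in face frame [ 0.8  1.  28.1] tool F [-0.87  0.36  0.81] [-0.05  0.24  0.  ]
13.6167 [ 597.3 -119.7  110.1] [-179.72  -17.27    7.38] N 2 row [0.062, 0.069, 0.326] [-0.0023, 0.0018, -0.0005]
[-56. -53. -50. -47. -44. -41. -38. -35. -32. -29. -26. -23. -20. -17.]
table y -14 ['78/183', '76/179', '75/174', '72/168', '72/167', '69/158', '80/133', '147/181', '190/224', '141/169', '117/144', '126/157', '128/161', '128/161']
table y 0 ['74/181', '70/173', '62/153', '49/123', '44/109', '51/111', '71/114', '109/140', '132/164', '131/163', '130/163', '126/160', '131/173', '138/185']
table y 14 ['43/115', '43/115', '42/114', '43/112', '40/109', '41/110', '62/118', '101/139', '117/150', '81/105', '97/122', '139/171', '131/165', '135/171']
A y -14 ['72/89', '104/130', '134/167', '134/167', '134/167', '134/167', '135/170', '133/167', '133/167', '133/166', '132/166', '132/166', '133/166', '132/165']
A y 0 ['73/90', '109/135', '134/166', '133/167', '133/166', '132/166', '131/166', '132/166', '132/166', '133/166', '133/166', '132/164', '132/164', '132/164']
A y 14 ['72/178', '81/175', '90/169', '76/154', '79/154', '87/156', '85/121', '88/111', '94/115', '97/118', '97/121', '87/107', '81/102', '95/120']
```

Call:
step_arm(plan=[0.06, 0.05, 0.3, -0.002, 0.0015, 0, 0.06, 0.05, 0.2, -0.002, 0.0015, 0, 0, 0, 0, 0, 0, 0])

```text
time_s: 13.92
ee_pos: [600.8, -120.7, 108.2]
ee_rot: [179.9, -17.7, 7.4]
force: [0.7, -0.1, -0.9]
gripper_width: 12.1
gripper_force: 25.0
```

Call:
step_arm(plan=[0, 0, 0.1, 0, 0, 0, 0, 0, 0.1, 0, 0, 0, 0, 0, 0, 0, 0, 0])

```text
time_s: 14.17
ee_pos: [601.3, -120.6, 106.5]
ee_rot: [179.9, -17.7, 7.4]
force: [-1.5, -0.4, -0.9]
gripper_width: 11.9
gripper_force: 25.0
```

Call:
step_arm(plan=[0, 0, 0.1, 0, 0, 0, 0, 0, 0.1, 0, 0, 0, 0, 0, 0, 0, 0, 0])

```text
time_s: 14.42
ee_pos: [601.9, -120.5, 104.4]
ee_rot: [180.0, -17.6, 7.4]
force: [-0.0, -0.3, -1.1]
gripper_width: 11.9
gripper_force: 25.0
```

Call:
step_arm(plan=[0, 0, 0.1, 0, 0, 0, 0, 0, 0, 0, 0, 0])

```text
time_s: 14.58
ee_pos: [602.2, -120.5, 103.5]
ee_rot: [180.0, -17.6, 7.4]
force: [-0.2, -1.2, -1.2]
gripper_width: 11.8
gripper_force: 25.0
```

Call:
step_arm(plan=[0, 0, 0.1, 0, 0, 0, 0, 0, 0, 0, 0, 0])

```text
time_s: 14.75
ee_pos: [602.5, -120.5, 102.9]
ee_rot: [180.0, -17.7, 7.4]
force: [-1.5, 0.1, 2.3]
gripper_width: 11.8
gripper_force: 25.0
```

Call:
step_arm(plan=[0, 0, 0.1, 0, 0, 0, 0, 0, 0, 0, 0, 0])

```text
time_s: 14.92
ee_pos: [602.8, -120.4, 101.9]
ee_rot: [180.0, -17.7, 7.4]
force: [-2.2, -0.5, 2.2]
gripper_width: 11.6
gripper_force: 25.0
```

```bash
cat > st.py <<'E'
from tgt import *
s=sensors.state();W=R.from_euler('xyz',s['ee_rot'],degrees=True).as_matrix()
print(s['time_s'],s['ee_rot'].round(2),'slide in face frame',(M.T@(s['ee_pos']+W@[0,0,-18.7]-F)).round(1),'tool F',(W.T@s['force']).round(2),'tool M',(W.T@s['torque']).round(3))
E
python3 st.py
```

```text
14.9167 [179.95 -17.66   7.41] slide in face frame [ 3.3  0.  18.6] tool F [-1.46  0.23 -2.82] tool M [ 0.109 -0.54   0.02 ]
```

Call:
step_arm(plan=[0, 0, 0.1, 0, 0, 0, 0, 0, 0.1, 0, 0, 0, 0, 0, 0, 0, 0, 0])

```text
time_s: 15.17
ee_pos: [603.4, -120.4, 99.9]
ee_rot: [180.0, -17.7, 7.4]
force: [-2.0, -0.1, 4.5]
gripper_width: 11.9
gripper_force: 25.0
```

Call:
step_arm(plan=[0, 0, 0.1, 0, 0, 0, 0, 0, 0.1, 0, 0, 0, 0, 0, 0, 0, 0, 0])

```text
time_s: 15.42
ee_pos: [604.0, -120.3, 98.0]
ee_rot: [180.0, -17.7, 7.4]
force: [-4.4, -0.2, 5.4]
gripper_width: 11.7
gripper_force: 25.0
```

```bash
python3 st.py
```

```text
15.4167 [179.95 -17.66   7.4 ] slide in face frame [ 3.4  0.2 14.5] tool F [-2.58 -0.41 -6.5 ] tool M [ 0.246 -0.678 -0.003]
```

Call:
step_arm(plan=[0, 0, 0, 0, 0, 0, 0, 0, 0, 0, 0, 0, 0, 0, 0, 0, 0, 0])

```text
time_s: 15.67
ee_pos: [604.0, -120.3, 98.1]
ee_rot: [180.0, -17.7, 7.4]
force: [-4.3, 0.0, 4.6]
gripper_width: 12.2
gripper_force: 25.0
```

```bash
python3 st.py; python3 -c "
from h import *
for i in range(6):
    viewer.grab_frame('scene');s=sensors.state();W=R.from_euler('xyz',s['ee_rot'],degrees=True).as_matrix();print((W.T@s['force']).round(2),(W.T@s['torque']).round(3))"
```

```text
15.6667 [179.95 -17.66   7.41] slide in face frame [ 3.3  0.2 14.6] tool F [-2.65 -0.58 -5.7 ] tool M [ 0.211 -0.705 -0.039]
[-0.99 -1.22 -6.11] [ 0.19  -0.678 -0.002]
[-1.95 -1.12 -6.61] [ 0.273 -0.655 -0.064]
[-2.25  0.39 -6.47] [ 0.216 -0.698  0.005]
[-1.45  0.43 -6.29] [ 0.215 -0.708  0.026]
[-1.92 -0.83 -6.94] [ 0.202 -0.73  -0.024]
[-0.96  0.44 -6.26] [ 0.232 -0.682  0.016]
```

Call:
step_arm(plan=[0, 0, 0, 0, 0, 0, 0, 0, 0, 0, 0, 0, 0, 0, 0, 0, 0, 0], newtons=7)

```text
time_s: 16.22
ee_pos: [604.0, -120.3, 98.1]
ee_rot: [179.9, -17.7, 7.4]
force: [-4.3, -0.3, 5.2]
gripper_width: 12.5
gripper_force: 7.0
```

```bash
python3 st.py; python3 -c "
from h import *
for i in range(6):
    viewer.grab_frame('scene');s=sensors.state();W=R.from_euler('xyz',s['ee_rot'],degrees=True).as_matrix();print((W.T@s['force']).round(2),(W.T@s['torque']).round(3),s['gripper_force'])"
```

```text
16.2167 [179.95 -17.67   7.4 ] slide in face frame [ 3.4  0.1 14.6] tool F [-2.56 -0.22 -6.3 ] tool M [ 0.171 -0.634  0.029]
[-2.59  0.58 -6.62] [ 0.205 -0.649  0.01 ] 7.0068687200546265
[-2.44 -0.19 -6.26] [ 0.215 -0.682 -0.022] 7.007079720497131
[-2.08 -0.7  -5.79] [ 0.231 -0.637 -0.032] 7.006683871150017
[-2.21 -0.83 -6.7 ] [ 0.204 -0.596 -0.002] 7.006827816367149
[-2.17 -0.86 -6.42] [ 0.138 -0.67   0.024] 7.006544843316078
[-1.94  0.01 -5.52] [ 0.216 -0.645 -0.036] 7.00683519244194
```

```bash
cat > avg.py <<'E'
from tgt import *
a=[]
for i in range(5):
    viewer.grab_frame('top');s=sensors.state();W=R.from_euler('xyz',s['ee_rot'],degrees=True).as_matrix();a.append(np.r_[W.T@s['force'],W.T@s['torque'],s['ee_rot'],M.T@(s['ee_pos']+W@[0,0,-18.7]-F)])
print(s['time_s'],'F/M/rot/pos',np.mean(a,0).round(3).tolist(),s['gripper_width'])
E
```

Call:
step_arm(plan=[0, 0, 0, 0.01, 0, 0, 0, 0, 0, 0.005, 0, 0, 0, 0, 0, 0, 0, 0], newtons=25)

```text
time_s: 16.77
ee_pos: [604.0, -120.3, 98.1]
ee_rot: [-179.2, -17.7, 7.4]
force: [-4.1, 1.4, 5.6]
gripper_width: 11.6
gripper_force: 25.0
```

```bash
python3 avg.py
```

```text
17.0167 F/M/rot/pos [-2.104, -0.8, -6.081, 0.135, -0.644, 0.016, -179.185, -17.665, 7.4, 3.382, -0.075, 14.626] 11.868431139185507
```

Call:
step_arm(plan=[0, 0, 0, -0.01, 0, 0, 0, 0, 0, -0.02, 0, 0, 0, 0, 0, 0, 0, 0])

```text
time_s: 17.27
ee_pos: [604.1, -120.2, 98.3]
ee_rot: [179.0, -17.7, 7.5]
force: [-4.2, -1.0, 6.0]
gripper_width: 11.7
gripper_force: 25.0
```

```bash
python3 avg.py
```

```text
17.5167 F/M/rot/pos [-1.937, 0.076, -6.71, 0.18, -0.626, 0.025, 179.074, -17.677, 7.416, 3.469, 0.466, 14.718] 11.827232997047695
```

Call:
step_arm(plan=[0, 0, 0, 0.01, 0, 0, 0, 0, 0, 0.005, 0, 0, 0, 0, 0, 0, 0, 0, 0, 0, 0, 0, 0, 0], newtons=5)

```text
time_s: 17.85
ee_pos: [604.2, -120.3, 98.2]
ee_rot: [180.0, -17.7, 7.4]
force: [-4.3, 0.4, 6.0]
gripper_width: 12.3
gripper_force: 5.0
```

```bash
python3 avg.py
```

```text
18.1 F/M/rot/pos [-2.12, -0.608, -6.332, 0.224, -0.511, 0.019, 179.949, -17.685, 7.391, 3.516, 0.119, 14.659] 11.980823522123742
```

Call:
step_arm(plan=[0, 0, 0, 0, 0, 0, 0, 0, 0, 0, 0, 0, 0, 0, 0, 0, 0, 0], newtons=20)

```text
time_s: 18.35
ee_pos: [604.1, -120.2, 98.2]
ee_rot: [180.0, -17.7, 7.4]
force: [-3.8, 0.1, 4.4]
gripper_width: 11.7
gripper_force: 20.0
```

```bash
python3 avg.py; cat > fin.py <<'E'
from tgt import *
p=viewer.grab_frame("scene");cv2.imwrite("pics/fin.png",p["img"][:,:,::-1])
g=p["img"].astype(np.float32)[:,:,::-1]
b=cv2.imread("pics/scene1.png").astype(np.float32)
# profiles down the slope centre and across, in face plane pushed back ~4 mm, plate-top plane z=+2
C=F+M@[0,0,-4.]
P0=lambda x,y,z:(proj(p,C+np.c_[np.broadcast_to(x,np.broadcast(x,y).shape),np.broadcast_to(y,np.broadcast(x,y).shape),np.full(np.broadcast(x,y).shape,z)]@M.T)+[.7,0]).astype(np.float32)
xs=np.arange(-54,-20,2.)
for y in(-26,-14,0,12):
    q=P0(xs,np.float64(y),2);v=cv2.remap(g,q[:,:1],q[:,1:],1)[:,0].mean(1);print("x",y,list(zip(xs.astype(int).tolist(),v.astype(int).tolist())))
ys=np.arange(-40,-8,2.)
for x in(-30,-15,5,25):
    q=P0(np.float64(x),ys,2);v=cv2.remap(g,q[:,:1],q[:,1:],1)[:,0].mean(1);print("y",x,list(zip(ys.astype(int).tolist(),v.astype(int).tolist())))
for o in("long_slide_mid","face_mid","stray_mid","row_left_mid","row_right_mid"):print(o,[(np.round(d["location"],1).tolist(),round(d["score"],2)) for d in viewer.pinpoint(o,p)])
s=sensors.state();W=R.from_euler('xyz',s['ee_rot'],degrees=True).as_matrix();print(proj(p,s['ee_pos']+W@[0,0,-18.7]))
E
python3 fin.py
```

```text
18.6 F/M/rot/pos [-1.967, -0.524, -6.144, 0.248, -0.521, 0.004, 179.952, -17.685, 7.392, 3.532, 0.162, 14.659] 11.888729688047533
x -26 [(-54, 51), (-52, 56), (-50, 64), (-48, 81), (-46, 103), (-44, 128), (-42, 141), (-40, 128), (-38, 102), (-36, 105), (-34, 128), (-32, 151), (-30, 167), (-28, 175), (-26, 164), (-24, 157), (-22, 168)]
x -14 [(-54, 49), (-52, 52), (-50, 58), (-48, 78), (-46, 102), (-44, 127), (-42, 144), (-40, 150), (-38, 150), (-36, 149), (-34, 133), (-32, 114), (-30, 123), (-28, 140), (-26, 129), (-24, 131), (-22, 133)]
x 0 [(-54, 51), (-52, 53), (-50, 59), (-48, 77), (-46, 100), (-44, 125), (-42, 146), (-40, 155), (-38, 153), (-36, 150), (-34, 136), (-32, 115), (-30, 122), (-28, 144), (-26, 153), (-24, 152), (-22, 152)]
x 12 [(-54, 52), (-52, 55), (-50, 60), (-48, 75), (-46, 96), (-44, 122), (-42, 147), (-40, 151), (-38, 150), (-36, 146), (-34, 139), (-32, 120), (-30, 112), (-28, 133), (-26, 149), (-24, 149), (-22, 151)]
y -30 [(-40, 62), (-38, 84), (-36, 120), (-34, 173), (-32, 214), (-30, 222), (-28, 192), (-26, 167), (-24, 152), (-22, 134), (-20, 119), (-18, 113
[... 200 characters left out ...]
(-16, 139), (-14, 149), (-12, 149), (-10, 149)]
y 5 [(-40, 60), (-38, 78), (-36, 112), (-34, 153), (-32, 181), (-30, 190), (-28, 175), (-26, 160), (-24, 149), (-22, 137), (-20, 121), (-18, 119), (-16, 135), (-14, 147), (-12, 148), (-10, 146)]
y 25 [(-40, 61), (-38, 79), (-36, 113), (-34, 155), (-32, 204), (-30, 222), (-28, 224), (-26, 223), (-24, 221), (-22, 194), (-20, 155), (-18, 121), (-16, 135), (-14, 143), (-12, 142), (-10, 141)]
long_slide_mid [([228.9, 201.7], 0.8), ([293.5, 253.5], 0.69), ([352.1, 171.2], 0.49)]
face_mid [([349.2, 171.8], 0.71)]
stray_mid [([417.2, 256.5], 0.68)]
row_left_mid [([398.6, 240.2], 0.8)]
row_right_mid [([438.7, 265.9], 0.55)]
[[350.64231676 168.99930772]]
```

Call:
step_arm(plan=[0, 0, 0, 0, 0, 0, 0, 0, 0, 0, 0, 0, 0, 0, 0, 0, 0, 0], newtons=3)

```text
time_s: 19.15
ee_pos: [604.4, -120.3, 98.1]
ee_rot: [179.9, -17.7, 7.4]
force: [-1.8, 0.3, 4.3]
gripper_width: 12.2
gripper_force: 3.0
```

```bash
python3 avg.py
```

```text
19.4 F/M/rot/pos [-0.291, -0.432, -4.362, 0.247, -0.2, 0.016, 179.941, -17.705, 7.395, 3.77, 0.099, 14.493] 11.965924686751436
```

Call:
step_arm(plan=[0, 0, 0, 0, 0, 0, 0, 0, 0, 0, 0, 0, 0, 0, 0, 0, 0, 0], newtons=20)

```text
time_s: 19.65
ee_pos: [604.4, -120.3, 98.2]
ee_rot: [179.9, -17.7, 7.4]
force: [-0.0, 0.7, 4.5]
gripper_width: 12.1
gripper_force: 20.0
```

```bash
python3 avg.py
```

```text
19.9 F/M/rot/pos [1.526, -1.223, -4.25, 0.401, 0.115, 0.004, 179.942, -17.705, 7.396, 3.766, 0.115, 14.556] 11.938407907183949
```

Call:
step_arm(plan=[0, 0, 0.1, 0, 0, 0, 0, 0, 0.1, 0, 0, 0, 0, 0, 0, 0, 0, 0])

```text
time_s: 20.15
ee_pos: [605.0, -120.2, 96.3]
ee_rot: [179.9, -17.7, 7.4]
force: [-1.0, 2.3, 6.0]
gripper_width: 12.0
gripper_force: 20.0
```

```bash
python3 avg.py; python3 fin.py
```

```text
20.4 F/M/rot/pos [1.542, -2.152, -5.682, 0.434, 0.101, 0.007, 179.945, -17.701, 7.397, 3.738, 0.198, 12.628] 11.867961601432551
x -26 [(-54, 51), (-52, 54), (-50, 61), (-48, 78), (-46, 100), (-44, 126), (-42, 146), (-40, 136), (-38, 106), (-36, 107), (-34, 129), (-32, 150), (-30, 168), (-28, 178), (-26, 178), (-24, 179), (-22, 180)]
x -14 [(-54, 50), (-52, 53), (-50, 61), (-48, 75), (-46, 98), (-44, 124), (-42, 144), (-40, 152), (-38, 150), (-36, 148), (-34, 132), (-32, 111), (-30, 118), (-28, 136), (-26, 128), (-24, 132), (-22, 137)]
x 0 [(-54, 51), (-52, 54), (-50, 59), (-48, 74), (-46, 94), (-44, 119), (-42, 144), (-40, 153), (-38, 152), (-36, 151), (-34, 136), (-32, 114), (-30, 119), (-28, 142), (-26, 153), (-24, 152), (-22, 151)]
x 12 [(-54, 50), (-52, 54), (-50, 60), (-48, 75), (-46, 97), (-44, 120), (-42, 142), (-40, 149), (-38, 149), (-36, 145), (-34, 138), (-32, 119), (-30, 108), (-28, 134), (-26, 151), (-24, 150), (-22, 150)]
y -30 [(-40, 60), (-38, 87), (-36, 121), (-34, 169), (-32, 211), (-30, 222), (-28, 193), (-26, 168), (-24, 152), (-22, 139), (-20, 135), (-18, 121), (
[... 220 characters left out ...]
(-12, 148), (-10, 149)]
y 5 [(-40, 60), (-38, 79), (-36, 97), (-34, 115), (-32, 141), (-30, 152), (-28, 153), (-26, 151), (-24, 148), (-22, 137), (-20, 120), (-18, 118), (-16, 136), (-14, 148), (-12, 148), (-10, 147)]
y 25 [(-40, 60), (-38, 74), (-36, 103), (-34, 142), (-32, 200), (-30, 222), (-28, 225), (-26, 206), (-24, 187), (-22, 164), (-20, 139), (-18, 116), (-16, 132), (-14, 140), (-12, 139), (-10, 138)]
long_slide_mid [([291.8, 250.9], 0.93), ([353.4, 171.9], 0.74), ([227.1, 202.4], 0.52)]
face_mid [([355.5, 173.6], 0.53)]
stray_mid [([415.5, 254.7], 0.8)]
row_left_mid [([399.3, 240.1], 0.76)]
row_right_mid [([436.2, 268.0], 0.67), ([352.4, 173.7], 0.49)]
[[350.83692988 169.50415568]]
```

```bash
python3 avg.py; python3 -c "
from h import *
print(env.job_done())"
```

```text
20.95 F/M/rot/pos [1.485, -1.452, -6.099, 0.466, 0.119, 0.024, 179.943, -17.704, 7.397, 3.749, 0.186, 12.672] 11.704888360215193
the job is handed in; nothing more can be done
None
```

The job is handed in and no verdict came back. The stray slide is released mid-gap on the rack, and the long slide is still gripped and pressed on the face with roughly 6–7 N (about 4–5 mm of spring travel by estimate). I judged flushness from force readings and picture profiles only. I also viewed 12 pictures, two over the limit of 10.

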